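Put a dryer's drum drive into hand-turning gear

ROBOT

A 6-joint arm with a two-finger parallel gripper is mounted at the origin on the work surface. World frame = base frame: x ahead of the robot, y to its left, z up, the work surface at z = 0. Lengths are in m, angles in degrees, forces in N, time in s.
With the tool pointing down it reaches from about 0.325 to 0.775 m from the base axis. Payload 5.5 kg.
Tool frame: the origin (TCP) lies at the centre of the arm's flange, where the gripper is bolted on; the fingertips stand 182 mm ahead of it and the grasp point (between the pads) lies 163 mm ahead of it; z points along the fingers, y is the line along which they close (so a half turn about z gives the same grasp; the last joint's range is limited). The gripper opens to 88 mm and grips with 3 to 60 N. Pads are 20 mm wide; open, the fingers measure 115 mm over their backs; the gripper's body (75 mm by 178 mm) begins 61 mm behind the grasp point.
Start: joints at [73.127, 5.22, 70.514, -0, 104.267, -3.249], TCP at [0.141, 0.583, 0.405] pointing down, gripper open.
Joint ranges: [-164.24, 164.24], [-49.07, 125.15], [9.68, 141.18], [-86.29, 266.29], [3.28, 154.24], [-151.56, 151.56]. Speed limits (degrees/s): [147.25, 147.25, 172.46, 180, 180, 180].

INTERFACE

Orientations are given as [roll, pitch, yaw] about the fixed x, y, z axes, in that order (R = Rz(yaw) Ry(pitch) Rx(roll)).
In Python, from station import r gives the robot as it stands. The module is installed in compiled form; this text tells all that it offers. Calls block until the motion is done:
- r.reach(position, orientation): joint-space move of the TCP to a pose.
- r.servo_line(position, rotation=None, speed=0.15): straight line of the TCP; rotation=None keeps the orientation; speed is the mean speed in m/s.
- r.move_joints(angles): joint-space move.
- r.let_go() and r.grab(squeeze=None): open the fingers fully, or close them until they stop; squeeze is the grip in N (None keeps the last).
- r.wait(seconds).
- r.inverse_kinematics(position, orientation): joint angles nearest the present ones, or None.
- r.sense(): the state.
- r.snapshot(name): name is "scene" or "top"; returns a dict with "frame" (420x560x3 uint8, red, green, blue), "fx", "fy", "cx", "cy" (pixels), "R" (3x3) and "t" (3): a world point X has camera coordinates R X + t. Camera axes: x right, y down, z forward; pixel columns grow to the right and rows downward; lengths in m; the calibration is good to about 2 mm. A picture is of the moment at which its call begins. There is no depth.
A pose or a line that the arm cannot do raises r.IKError and nothing moves.
- r.hand_in(): hands the job in; it is judged then, once.
The state is a dict: "clock": time; "joints": joint angles; "joint_vel": joint speeds; "joint_torque": joint torques, N m; "tcp_pos": TCP position; "orientation": TCP orientation; "contact_force": force on the tool from outside, world axes, zero at the start; "torque": the same for the moment, N m; "opening": finger opening in m; "gripper_force": force on a finger pad.
Only numpy, scipy, OpenCV 4.12 (cv2) and the standard library are available. Lean on these libraries where they do the work, as an engineer would, in place of code of your own. Each camera call takes 0.05 s, during which the arm holds its last target. There are 200 camera calls.

TASK

On the folding counter stands a dryer's drum drive. Ease its black gear knob down while rocking it gently to and fro until the hidden teeth mesh and it drops fully home, never forcing tooth against tooth (keep the push and the turning force on the teeth under about 15 N); then turn the pulley with the knob, not by hand, until the pulley's lug points at the index post. Let go, leaving the drive in gear and the other things on the counter where they are.

Things in the scene. Friction and masses are not known exactly. Their poses are not given: they have to be found in the camera images.
- drive: drum drive fixed to the counter: grey casing 260 x 260 x 50 mm, with a dark motor (86 mm dia., top 88 mm above the counter) reaching from its local +y side to y = 275 mm. Origin: centre of the casing's underside, z up. On top, all on its vertical axis: pulley, dark round sleeve, black bar knob.
- post (a point): top of the index post, a fixed steel post 12 x 10 mm on the casing, 95 mm high, at local x = 119 mm, y = 0 of the drive.
- lug (a point): outer end of the pulley's lug, a 12 mm wide finger sticking out 35 mm from the pulley's rim; top of its tip, 109 mm from the axis. It is to point at the post.
- knob_grip (a point): centre of the black knob, a bar 60 mm long (x axis), 16 mm wide (y), 28 mm high, gripped across its width from above; 159 mm above the counter in neutral, 143 home. It turns and slides down with the sleeve, on which it sits on a short spring: 2 N per mm, 6 mm of give, then solid. The sleeve needs a push of 1 to 4 N to slide.
- shift (a joint): how far the sleeve is pushed down, m: 0 in neutral, about 0.006 where the pins meet the tops of the dogs when not in line with a gap, 0.016 fully home on its stop (pins 10 mm deep between the dogs; pushing on the stop does not load the teeth). Stays where it is left.
- dogs (a joint): turn of knob and sleeve relative to the drive, rad, counter-clockwise from above positive, 0 when the bar lies along the drive's x axis. Free until meshed. Meshing is when a pin is within about 0.11 rad of the middle of a gap between dogs: a gap is at most 0.8 rad away, either way round. Once meshed there is about 0.2 rad of free play in all.
- pulley (a joint): turn of the pulley relative to the drive, rad, counter-clockwise from above positive, 0 when the lug points at the post; at the start -0.75 to -0.35. Needs about 0.2 N m to turn (more if turned fast: turn slowly) and stays where it is left. On its top, hidden under the sleeve, are four steel dogs 90 degrees apart, at an unknown angle to the lug.
- sleeve: the dark round sleeve, 83 mm dia., in neutral from 103 to 125 mm above the counter, with four hidden steel pins below (14 mm dia., 29 mm from the axis, 90 degrees apart). Origin on the axis at the pins' lower ends.
- wheel: the aluminium belt pulley, 148 mm dia., between 55 and 85 mm above the counter, with its lug; turns with joint pulley. Origin on the axis at its underside.
- detergent: bystander: white bottle 72 mm dia., 190 mm high, origin at the centre of its underside.
- wrench: bystander: steel wrench lying on the counter, origin at the centre of its underside.
- mug: bystander: white mug 80 mm dia., 90 mm high, origin at the centre of its underside.

How it is judged:
By the outcome, as a careful person would: the job done as asked, in the order asked, and still so for the second after the job is handed in, with the robot touching nothing.
It also fails if it takes over 72 s, if anything falls off the work surface, if the arm or the gripper's body presses on something with over 40 N, if the wrist force passes 120 N, or if a joint passes its speed limit or range.

## Working session

There is one attempt and no reset: what is moved stays moved. The work goes in short steps, each a Python script; the robot and the scene stay as the last script left them, time stands still between calls to the robot, and variables do not carry over. Pictures are saved under pics/ and viewed, at most 10 in all, crops included, and the job is handed in when it is done.

```bash
mkdir -p pics
python3 - <<'E'
from station import r
import cv2
for n in("top","scene"):
    s=r.snapshot(n); cv2.imwrite(f"pics/{n}0.png",s["frame"][:,:,::-1]); print(n,s["fx"],s["cx"],s["cy"],s["R"],s["t"])
print(r.sense())
E
```

```text
top 494.1024570330465 276.1845575723783 204.4210134890053 [[-0.02216028 -0.9997203  -0.00826106]
 [-0.98900134  0.02312985 -0.14608679]
 [ 0.14623701  0.00493287 -0.98923728]] [0.01017376 0.56629043 1.19244513]
scene 528.8036063537827 273.21323816118195 206.9278383590195 [[-0.21949244  0.97559386 -0.0063001 ]
 [ 0.77904166  0.17137684 -0.6030954 ]
 [-0.58729648 -0.13728292 -0.79764418]] [ 0.14903565 -0.36897349  1.74074246]
{'clock': 0.1, 'joints': array([ 7.31273856e+01,  5.25634421e+00,  7.05734553e+01,  9.24600623e-04,
        1.04267453e+02, -3.24981538e+00]), 'joint_vel': array([-0.01440669, -0.18283245, -0.13550224,  0.16157368, -0.05188604,
        0.06264083]), 'joint_torque': array([ 2.31693462e-03, -4.47859097e+01, -4.07569814e+01,  7.00840470e-02,
        2.84087512e-02, -1.05231732e-04]), 'tcp_pos': array([0.14134052, 0.58315859, 0.40366033]), 'orientation': array([-1.79902955e+02, -6.40821087e-03,  1.66377423e+02]), 'contact_force': array([-0.07047386, -0.07089207,  0.56679442]), 'torque': array([ 0.01492048, -0.03158572, -0.01715169]), 'gripper_force': 0.0, 'opening': 0.08778813973884439}
```

View pics/top0.png

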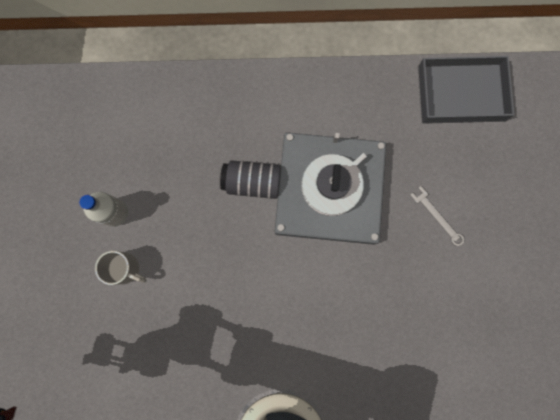

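View pics/scene0.png

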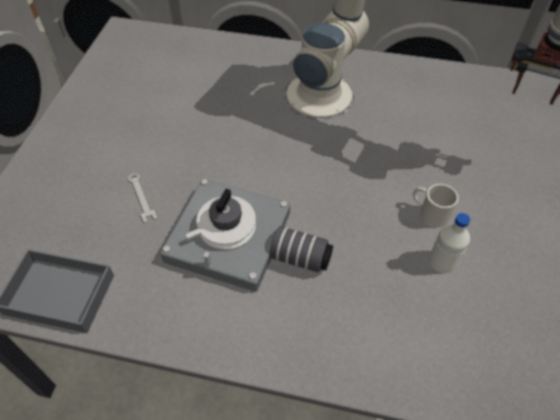

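The top view shows the pulley around (333,184), the knob bar around (336,178), the lug tip around (366,155) and the post around (337,136). I'll measure these more precisely.

```bash
cat > h.py <<'E'
import numpy as np, cv2
from station import r
def ray(s,uv,z):
    d=s["R"].T@np.array([(uv[0]-s["cx"])/s["fx"],(uv[1]-s["cy"])/s["fy"],1]); c=-s["R"].T@s["t"]
    return (c+d*(z-c[2])/d[2])
def proj(s,X):
    p=s["R"]@np.asarray(X,float)+s["t"]; return np.array([s["fx"]*p[0]/p[2]+s["cx"],s["fy"]*p[1]/p[2]+s["cy"]])
E
python3 - <<'E'
from h import *
s=r.snapshot("top"); f=s["frame"]; x0,y0=270,120
c=f[y0:250,x0:395]; q=r.snapshot("scene"); d=q["frame"][170:290,155:295]
a=cv2.resize(c,None,fx=3.2,fy=3.2,interpolation=cv2.INTER_CUBIC); b=cv2.resize(d,(400,343),interpolation=cv2.INTER_CUBIC)
im=np.zeros((420,800,3),np.uint8); im[:a.shape[0],:400]=a[:, :400]; im[:343,400:]=b
cv2.imwrite("pics/crop.png",im[:,:,::-1])
g=f.astype(int); v=g.max(2)
m=np.zeros(v.shape,np.uint8); m[140:225,290:380]=(v[140:225,290:380]>150)*1
n,l,st,ce=cv2.connectedComponentsWithStats(m); k=1+st[1:,4].argmax(); m=(l==k).astype(np.uint8)
# rim: outer contour, points cast to z=.085, robust circle fit
cn=max(cv2.findContours(m,0,1)[0],key=len)[:,0,:]
P=np.array([ray(s,p,.085)[:2] for p in cn]); 
from scipy.optimize import least_squares
o=least_squares(lambda t:np.hypot(*(P-t[:2]).T)-t[2],[*P.mean(0),.074],loss="soft_l1",f_scale=.001).x; print("pulley c,r",o)
rr=np.hypot(*(P-o[:2]).T); tip=P[rr>.095]; print("lug",tip.mean(0)-o[:2],np.degrees(np.arctan2(*(tip.mean(0)-o[:2])[::-1])),rr.max())
b=np.zeros(v.shape,np.uint8); b[155:205,310:360]=(v[155:205,310:360]<22); print(b.sum())
n,l,st,ce=cv2.connectedComponentsWithStats(b); k=1+st[1:,4].argmax();cb=np.argwhere(l==k)[:,::-1]
print(cv2.minAreaRect(cb.astype(np.float32)),np.sort(v[155:205,310:360].ravel())[::100])
print("post", ray(s,(337,135),.095), "casing corners", [ray(s,p,.05).round(4) for p in [(286,133),(386,138),(380,243),(275,234)]])
E
```

```text
pulley c,r [ 0.60705857 -0.13884499  0.07243731]
lug [ 0.06854704 -0.07752006] -48.51530775884445 0.10886017120751719
0Traceback (most recent call last):
  File "<stdin>", line 17, in <module>
ValueError: attempt to get argmax of an empty sequence
```

View pics/crop.png

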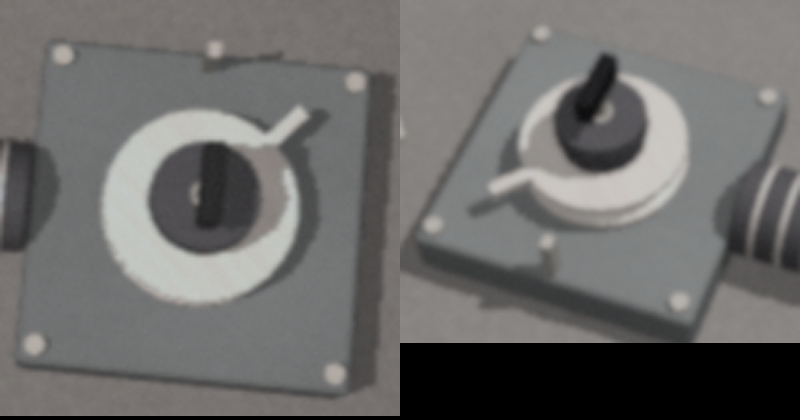

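Run:
```python
from h import *
s=r.snapshot("top"); q=r.snapshot("scene")
print("cam",-s["R"].T@s["t"],-q["R"].T@q["t"])
U=lambda p:(p[0]/3.2+270,p[1]/3.2+120); V=lambda p:((p[0]-400)*.35+155,p[1]*.35+170)
ang=lambda a,b:np.degrees(np.arctan2(*(b-a)[:2][::-1]))
for nm,S,F,C,post,lug,bar in (("top",s,U,[(63,54),(355,81),(334,374),(34,344)],(215,49),(303,112),[(213,146),(208,225)]),
   ("scene",q,V,[(433,225),(541,34),(768,97),(680,301)],(547,242),(493,187),[(606,57),(586,107)])):
    B=np.array([ray(S,F(p),.053) for p in C]); c=B.mean(0)
    p=ray(S,F(post),.095); l=ray(S,F(lug),.085)
    b=[ray(S,F(x),.173) for x in bar]
    print(nm,"ctr",c.round(4),"diag",ang(B[0],B[2]).round(2),ang(B[1],B[3]).round(2),"post",p.round(4),"ang",ang(c,p).round(2),np.hypot(*(p-c)[:2]),"lug",ang(c,l).round(2),np.hypot(*(l-c)[:2]),"bar",b,ang(b[1],b[0]))
g=s["frame"].astype(int).max(2); sub=g[155:205,310:360]; m=np.zeros(g.shape,np.uint8); m[155:205,310:360]=sub<42
for th in (32,38,44,50):
    m[155:205,310:360]=sub<th
    n,l,st,ce=cv2.connectedComponentsWithStats(m)
    if n>1:
        k=1+st[1:,4].argmax(); R=cv2.minAreaRect(np.argwhere(l==k)[:,::-1].astype(np.float32)); print(th,R,[ray(s,x,.173).round(4) for x in cv2.boxPoints(R)])
```

```text
cam [ 0.38590784 -0.00880948  1.26242277] [1.34248984 0.15680946 1.16690582]
top ctr [ 0.6077 -0.1409  0.053 ] diag -142.09 128.11 post [ 0.7252 -0.1553  0.095 ] ang -7.0 0.11830749974684786 lug -49.43 0.10626702645349227 bar [array([ 0.63209535, -0.14131342,  0.173     ]), array([ 0.57576168, -0.13556642,  0.173     ])] -5.825003802230639
scene ctr [ 0.6067 -0.1378  0.053 ] diag 128.02 38.24 post [ 0.7265 -0.1516  0.095 ] ang -6.6 0.12059681170233912 lug -48.08 0.10575961304908893 bar [array([ 0.58444796, -0.13438506,  0.173     ]), array([ 0.63908412, -0.13615435,  0.173     ])] 178.1452311225807
44 ((335.9010009765625, 178.4901123046875), (6.069726943969727, 23.482877731323242), 5.710593223571777) [array([ 0.5769, -0.1283,  0.173 ]), array([ 0.6302, -0.1356,  0.173 ]), array([ 0.6285, -0.1491,  0.173 ]), array([ 0.5752, -0.1417,  0.173 ])]
50 ((336.2741394042969, 177.66244506835938), (7.480940341949463, 25.22145652770996), 4.085616588592529) [array([ 0.5767, -0.1281,  0.173 ]), array([ 0.6341, -0.1344,  0.173 ]), array([ 0.6325, -0.1511,  0.173 ]), array([ 0.5751, -0.1447,  0.173 ])]
```

```bash
cat >> h.py <<'E'
C=np.array([.6065,-.1395])
def st(tag=""):
    s=r.sense(); f=s["contact_force"]; print(tag,"t%.1f"%s["clock"],"pos",(s["tcp_pos"]*1e3).round(1),"yaw %.1f"%s["orientation"][2],"F",f.round(1),"T",s["torque"].round(2),"op %.4f g%.0f"%(s["opening"],s["gripper_force"])); return s
E
python3 - <<'E'
from h import *
r.reach([*C,.39],[180,0,-6.5]); st()
r.servo_line([*C,.324],speed=.05); r.wait(.3); st("pre")
r.grab(25); r.wait(.3); s=st("grab"); print(s["joints"].round(1))
c=r.snapshot("scene")["frame"][150:290,155:295]; cv2.imwrite("pics/g.png",cv2.resize(c,None,fx=4,fy=4)[:,:,::-1])
E
```

```text
t3.3 pos [ 606.7 -138.7  390.1] yaw -6.4 F [-0.2  0.8  0.3] T [0.   0.17 0.01] op 0.0881 g0
pre t5.1 pos [ 606.5 -139.5  324.2] yaw -6.5 F [-0.5 -0.6 -0.4] T [-0.01  0.17  0.01] op 0.0881 g0
grab t6.5 pos [ 606.5 -139.3  324. ] yaw -6.5 F [-0.5  1.8  0.5] T [ 0.38  0.17 -0.02] op 0.0157 g25
[-16.1   8.6  75.    0.   96.4  80.4]
```

View pics/g.png

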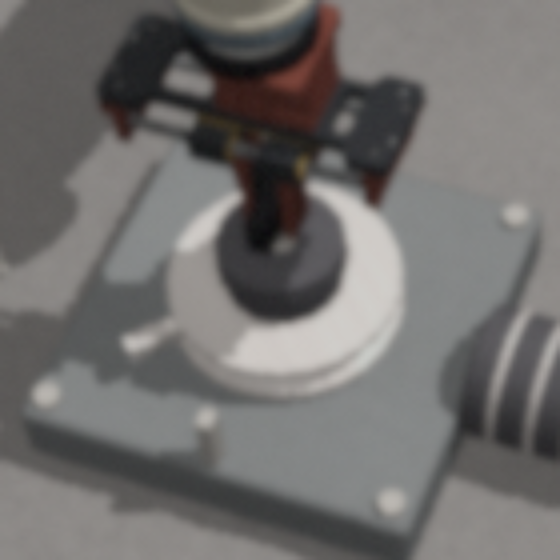

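The fingers hold the bar (opening 15.7 mm, small side force). Next I ease it down while watching the force.

Run:
```python
from h import *
z=.324
for i in range(10):
    z-=.001; r.servo_line([*C,z],speed=.008); r.wait(.1)
    s=st("%.3f"%z)
    if s["contact_force"][2]>6: break
```

```text
0.323 t6.9 pos [ 606.5 -139.3  323.2] yaw -6.5 F [-0.8  3.5  1.3] T [0.58 0.21 0.  ] op 0.0155 g25
0.322 t7.3 pos [ 606.5 -139.4  322.1] yaw -6.5 F [0.1 3.3 2.6] T [ 0.68  0.33 -0.01] op 0.0160 g25
0.321 t7.7 pos [ 606.5 -139.4  321. ] yaw -6.5 F [0.1 4.1 2.2] T [0.79 0.2  0.  ] op 0.0156 g25
0.320 t8.0 pos [ 606.5 -139.4  320. ] yaw -6.5 F [-0.2  4.2  2.5] T [0.9  0.24 0.01] op 0.0157 g25
0.319 t8.4 pos [ 606.5 -139.4  319. ] yaw -6.5 F [0.1 4.4 2.2] T [0.99 0.16 0.04] op 0.0156 g25
0.318 t8.8 pos [ 606.5 -139.4  318. ] yaw -6.5 F [-0.8  5.5  2.5] T [0.97 0.15 0.03] op 0.0156 g25
0.317 t9.2 pos [ 606.5 -139.4  317. ] yaw -6.5 F [-0.2  5.1  2.9] T [ 1.08  0.22 -0.01] op 0.0156 g25
0.316 t9.5 pos [ 606.5 -139.4  316.3] yaw -6.5 F [-0.4  5.2  4.1] T [ 1.04  0.29 -0.03] op 0.0159 g25
0.315 t9.9 pos [ 606.5 -139.4  315.7] yaw -6.5 F [-1.9  5.8  4.8] T [ 1.04  0.36 -0.04] op 0.0159 g25
0.314 t10.3 pos [ 606.4 -139.3  315. ] yaw -6.5 F [-1.   6.   7.1] T [ 1.05  0.54 -0.07] op 0.0161 g25
```

Run:
```python
from h import *
C=C+[0,.0012]; z=.314
r.servo_line([*C,z],[180,0,-6.5],speed=.01); r.wait(.1); st("shift")
for d in (3,6,9):
    r.servo_line([*C,z],[180,0,-6.5+d],speed=.01); 
    s=st("rot%d"%d)
    if s["contact_force"][2]<4 or abs(s["torque"][2])>.3: break
```

```text
shift t10.7 pos [ 606.4 -138.9  315.1] yaw -6.5 F [-1.   3.1  6.3] T [0.51 0.51 0.04] op 0.0158 g25
rot3 t10.9 pos [ 606.4 -138.9  315.1] yaw -3.5 F [-1.2  2.8  7. ] T [0.49 0.54 0.02] op 0.0156 g25
rot6 t11.2 pos [ 606.4 -139.   315.1] yaw -0.5 F [-1.4  1.6  5.8] T [0.5  0.45 0.08] op 0.0157 g25
rot9 t11.4 pos [ 606.4 -139.   315.1] yaw 2.5 F [-1.6  1.9  6.4] T [0.42 0.45 0.05] op 0.0157 g25
```

Run:
```python
from h import *
C=C+[0,.0015]; z=.314; y=9
def go():
    global y
    for tgt in (14,-14,30,-30,50,-50):
        while y!=tgt:
            y+=np.clip(tgt-y,-3,3)
            r.servo_line([*C,z],[180,0,-6.5+y],speed=.01); r.wait(.05); s=r.sense(); f=s["contact_force"]
            if f[2]<4.2 or abs(s["torque"][2])>.25 or np.hypot(*f[:2])>9 or f[2]>10: return
        st(tgt)
go(); r.wait(.1); st("stop y=%g"%y)
```

```text
14 t12.0 pos [ 606.4 -138.9  315.2] yaw 7.4 F [-1.2  1.3  5. ] T [0.27 0.4  0.11] op 0.0160 g25
-14 t15.0 pos [ 606.4 -138.6  315.1] yaw -20.5 F [-2.   2.5  6. ] T [ 0.5   0.47 -0.06] op 0.0159 g25
30 t19.5 pos [ 606.4 -139.1  315.2] yaw 23.4 F [-0.9  0.1  6.1] T [0.16 0.43 0.08] op 0.0159 g25
-30 t25.5 pos [ 606.4 -138.5  315.2] yaw -36.5 F [-0.6  2.8  7. ] T [ 0.62  0.42 -0.09] op 0.0160 g25
stop y=39 t32.5 pos [ 606.5 -139.   314.1] yaw 32.4 F [ 0.3 -3.7  3.1] T [-0.89 -0.04  0.  ] op 0.0158 g25
```

Run:
```python
from h import *
C=C+[0,.0012]; z=.314; y=39
for i in range(16):
    z-=.001; r.servo_line([*C,z],[180,0,-6.5+y],speed=.012); r.wait(.06); s=r.sense(); f=s["contact_force"]
    if i<2 or i%3==0 or f[2]>6: st("%.3f y%g"%(z,y))
    if f[2]>7 or abs(s["torque"][2])>.25: break
```

```text
0.313 y39 t32.8 pos [ 606.6 -139.1  313. ] yaw 32.4 F [ 1.6 -5.4  2. ] T [-1.16 -0.15 -0.06] op 0.0162 g25
0.312 y39 t33.1 pos [ 606.6 -139.1  312. ] yaw 32.4 F [ 0.7 -5.9  2. ] T [-1.19 -0.12 -0.01] op 0.0160 g25
0.310 y39 t33.7 pos [ 606.6 -139.1  310. ] yaw 32.4 F [-0.2 -5.6  1.7] T [-1.22 -0.14 -0.01] op 0.0158 g25
0.307 y39 t34.7 pos [ 606.5 -139.1  307. ] yaw 32.4 F [ 2.1 -5.1  1.8] T [-1.22 -0.11 -0.04] op 0.0158 g25
0.304 y39 t35.6 pos [ 606.5 -139.   305. ] yaw 32.4 F [-0.2 -4.7  6.5] T [-1.07  0.2   0.02] op 0.0162 g25
0.303 y39 t35.9 pos [ 606.4 -139.   304.4] yaw 32.4 F [-0.4 -6.3  7.5] T [-1.07  0.27 -0.01] op 0.0158 g25
```

```bash
cat >> h.py <<'E'
O=np.array([.607,-.1393])
def lug(n="top",save=None):
    """lug direction (deg): farthest bright points in the annulus 80..112 mm at z=.085"""
    s=r.snapshot(n); f=s["frame"]; v=f.min(2); out=[]
    for a in np.arange(-75,40,.5):
        w=[]
        for R in (.084,.088,.092,.096,.1,.104):
            p=proj(s,[O[0]+R*np.cos(np.radians(a)),O[1]+R*np.sin(np.radians(a)),.085])
            w.append(v[int(round(p[1])),int(round(p[0]))])
        out.append((a,np.mean(w)))
    o=np.array(out); w=np.clip(o[:,1]-(np.median(o[:,1])+.5*(o[:,1].max()-np.median(o[:,1]))),0,None)
    if save: 
        c=proj(s,[*O,.08]).astype(int); cv2.imwrite(save,cv2.resize(f[c[1]-65:c[1]+65,c[0]-70:c[0]+70],None,fx=4,fy=4,interpolation=2)[:,:,::-1])
    return round((o[:,0]*w).sum()/w.sum(),1), o[:,1].max()
E
python3 - <<'E'
from h import *
C=C+[0,.0004]; y=39; R=lambda y:[180,0,-6.5+y]
print(lug(),lug("scene"))
r.servo_line([*C,.302],R(y),speed=.012); r.wait(.1); st("press")
r.servo_line([*C,.306],R(y),speed=.02); r.wait(.05); st("relax")
for i in range(8):
    y+=2; r.servo_line([*C,.306],R(y),speed=.01); r.wait(.1); s=st("y%g"%y)
    if abs(s["torque"][2])>.3: break
print(lug(),lug("scene"))
E
```

```text
(np.float64(-18.2), np.float64(157.5)) (np.float64(-47.9), np.float64(190.83333333333334))
press t36.4 pos [ 606.4 -139.4  303.7] yaw 32.5 F [-0.7 -3.8  9. ] T [-0.66  0.45 -0.05] op 0.0159 g25
relax t36.8 pos [ 606.6 -139.4  306. ] yaw 32.5 F [ 1.9 -5.2  4.2] T [-0.99 -0.03 -0.01] op 0.0159 g25
y41 t37.1 pos [ 606.6 -139.4  306. ] yaw 34.4 F [ 1.5 -5.1  3.4] T [-1.1  -0.12  0.02] op 0.0160 g25
y43 t37.5 pos [ 606.6 -139.4  306.1] yaw 36.4 F [ 0.7 -5.6  3.3] T [-1.12 -0.15  0.03] op 0.0158 g25
y45 t37.8 pos [ 606.6 -139.4  306.1] yaw 38.4 F [ 0.1 -5.3  3.7] T [-1.13 -0.17 -0.03] op 0.0161 g25
y47 t38.1 pos [ 606.6 -139.4  306.1] yaw 40.4 F [ 1.5 -6.2  3.9] T [-1.1  -0.15  0.02] op 0.0159 g25
y49 t38.5 pos [ 606.6 -139.4  306. ] yaw 42.4 F [ 0.9 -5.2  4.2] T [-1.15 -0.2   0.04] op 0.0158 g25
y51 t38.9 pos [ 606.6 -139.4  306. ] yaw 44.4 F [ 1.3 -4.8  3.9] T [-1.18 -0.19  0.01] op 0.0159 g25
y53 t39.2 pos [ 606.6 -139.4  306.1] yaw 46.4 F [ 2.6 -5.1  3.9] T [-1.1  -0.21 -0.13] op 0.0161 g25
y55 t39.5 pos [ 606.6 -139.4  306.1] yaw 48.4 F [ 2.1 -4.6  3.5] T [-1.17 -0.29 -0.13] op 0.0159 g25
(np.float64(-18.2), np.float64(156.33333333333334)) (np.float64(-44.7), np.float64(192.16666666666666))
```

Run:
```python
from h import *
C=C+[0,.0002]; y=55; R=lambda y:[180,0,-6.5+y]
while y<87:
    y+=2; r.servo_line([*C,.306],R(y),speed=.01); r.wait(.1); s=r.sense()
    if y%8==7: st("y%g"%y)
    if abs(s["torque"][2])>.38 or np.hypot(*s["contact_force"][:2])>15: print("stop");break
st("end y%g"%y); print(lug(),lug("scene","pics/l1.png"))
```

```text
y63 t41.0 pos [ 606.7 -139.5  306.1] yaw 56.4 F [ 2.  -4.8  3.6] T [-1.18 -0.34 -0.07] op 0.0157 g25
y71 t42.5 pos [ 606.7 -139.6  306.1] yaw 64.4 F [ 2.4 -5.2  4.8] T [-1.14 -0.41 -0.11] op 0.0157 g25
y79 t43.9 pos [ 606.8 -139.6  306.2] yaw 72.4 F [ 3.2 -4.9  3.5] T [-1.1  -0.53 -0.12] op 0.0161 g25
y87 t45.2 pos [ 606.8 -139.6  306.2] yaw 80.4 F [ 3.5 -6.   3.9] T [-1.14 -0.51 -0.14] op 0.0160 g25
end y87 t45.2 pos [ 606.8 -139.6  306.2] yaw 80.4 F [ 3.5 -6.   3.9] T [-1.14 -0.51 -0.14] op 0.0160 g25
(np.float64(-18.3), np.float64(156.83333333333334)) (np.float64(-12.8), np.float64(193.0))
```

View pics/l1.png

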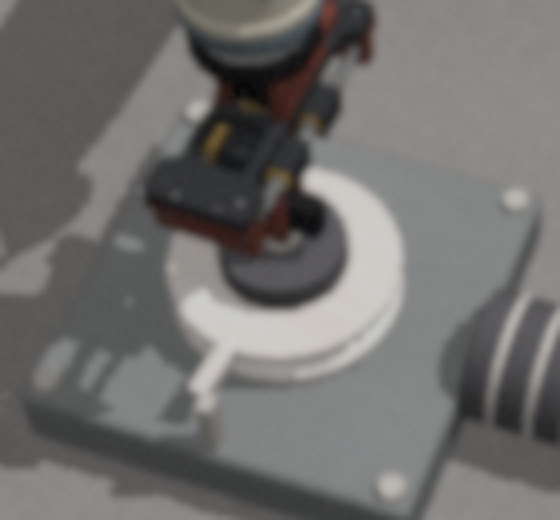

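The lug is at about −12.8° and the post at about −6°. About 6.5° remains.

Run:
```python
from h import *
C=C+[0,.0002]; y=87; R=lambda y:[180,0,-6.5+y]
while y<93:
    y+=1.5; r.servo_line([*C,.306],R(y),speed=.01); r.wait(.1)
st("end y%g"%y); print(lug("scene","pics/l2.png"))
```

```text
end y93 t46.8 pos [ 606.8 -139.6  306.2] yaw 86.4 F [ 3.9 -5.5  3.6] T [-1.17 -0.6  -0.14] op 0.0160 g25
(np.float64(-6.8), np.float64(193.83333333333334))
```

View pics/l2.png

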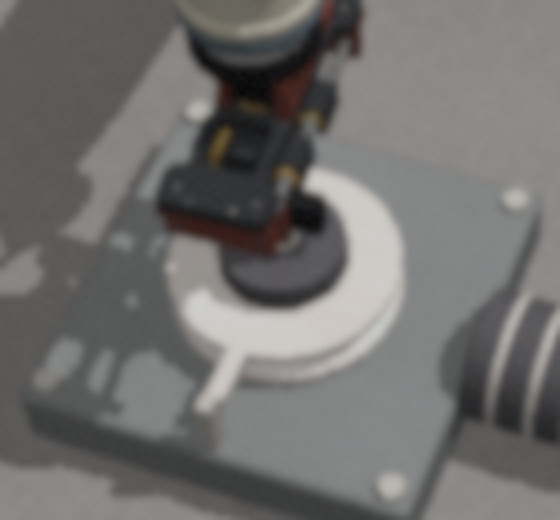

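Run:
```python
from h import *
C=C+[0,.0002]; R=lambda y:[180,0,-6.5+y]
r.servo_line([*C,.306],R(93.7),speed=.01); r.wait(.15)
print(lug("scene"))
r.servo_line([*C,.305],R(91),speed=.01); r.wait(.1); st("back"); print(lug("scene"))
r.let_go(); r.wait(.2); st("open")
r.servo_line([*C,.42],speed=.08); r.reach([.42,.15,.45],[180,0,86]); st("away")
print(lug("scene"),lug("top"))
s=r.snapshot("top"); q=r.snapshot("scene")
a=cv2.resize(s["frame"][120:250,270:395],(400,416),interpolation=2); b=cv2.resize(q["frame"][170:290,155:295],(400,343),interpolation=2)
im=np.zeros((420,800,3),np.uint8); im[:416,:400]=a; im[:343,400:]=b; cv2.imwrite("pics/f.png",im[:,:,::-1])
```

```text
(np.float64(-6.2), np.float64(193.16666666666666))
back t47.6 pos [ 606.8 -139.6  305.6] yaw 84.4 F [ 1.7 -5.   4.6] T [-1.14 -0.48 -0.05] op 0.0159 g25
(np.float64(-6.2), np.float64(193.33333333333334))
open t49.0 pos [ 606.5 -139.3  305. ] yaw 84.5 F [ 0.4 -0.5  0.1] T [-0.06  0.08  0.01] op 0.0879 g0
away t51.9 pos [420.5 149.6 449.8] yaw 86.0 F [ 0.5 -0.2  0.1] T [-0.1   0.06 -0.01] op 0.0879 g0
(np.float64(-6.3), np.float64(191.66666666666666)) (np.float64(-7.2), np.float64(190.66666666666666))
```

View pics/f.png

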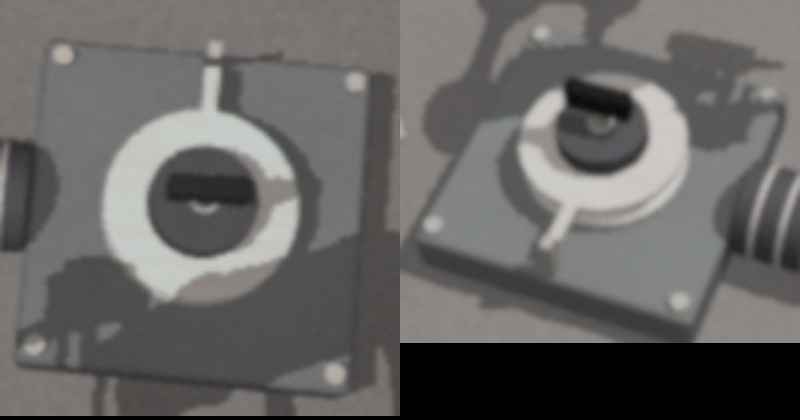

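The lug is in line with the post in both views: lug −7.2° against post −7.7° in the top view, −6.3° against −5.9° in the scene view. The knob is down and the robot is clear.

```bash
python3 -c "
from station import r
print(r.hand_in())"
```

```text
the job is handed in; nothing more can be done
None
```

The job is handed in: the knob meshed and went home with about 9 N of push at most, the pulley was turned with it until the lug lined up with the post to within about half a degree in both camera views, and the gripper let go and moved clear with the drive still in gear, at about 52 s; I didn't re-measure the bottle, mug and wrench, but the arm stayed well away from them.

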